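Clear the stray stopper and stand the sample bottles in their spill dishes

TASK

One of the three white spill dishes has a rubber stopper left in it by mistake: first take it out and stand it upright, narrow end down as it is, on the floor of the small square stopper tray. Then stand the amber sample bottles in the dishes one after another, from the largest bottle to the smallest, each upright on the floor of the dish of its own size (largest bottle in largest dish, and so on). Keep the bottles upright throughout and leave the beaker and the wash bottle where they stand.

Things in the scene. Friction and masses are not known exactly. Their poses are not given: they have to be found in the camera images.
- bottle_l: The largest of three alike amber glass sample bottles with black screw caps: a straight upright cylinder 52 mm in diameter (cap as wide as the body, the cap is the top 18 mm), 80 mm tall, 160 g, give or take a third. Loose, standing on the bench. Origin at the centre of its underside, z up.
- bottle_m: The middle-sized of three alike amber glass sample bottles with black screw caps: a straight upright cylinder 38 mm in diameter (cap as wide as the body, the cap is the top 18 mm), 68 mm tall, 90 g, give or take a third. Loose, standing on the bench. Origin at the centre of its underside, z up.
- bottle_s: The smallest of three alike amber glass sample bottles with black screw caps: a straight upright cylinder 26 mm in diameter (cap as wide as the body, the cap is the top 18 mm), 56 mm tall, 40 g, give or take a third. Loose, standing on the bench. Origin at the centre of its underside, z up.
- dish_l: The largest of three round white porcelain spill dishes with low upright rims: 80 mm outside, 72 mm inside diameter, 14 mm tall, inner floor 4 mm above the bench. Fixed to the bench. Origin at the centre of its underside, z up.
- dish_m: The middle-sized of three round white porcelain spill dishes with low upright rims: 66 mm outside, 58 mm inside diameter, 14 mm tall, inner floor 4 mm above the bench. Fixed to the bench. Origin at the centre of its underside, z up.
- dish_s: The smallest of three round white porcelain spill dishes with low upright rims: 54 mm outside, 46 mm inside diameter, 14 mm tall, inner floor 4 mm above the bench. Fixed to the bench. Origin at the centre of its underside, z up.
- stopper: Dark rubber stopper, about 30 g, standing upright on the floor of one of the three dishes (any of them), within 6 mm of its middle. 46 mm tall; the upper 30 mm is a straight cylinder of 28 mm diameter, below it the stopper narrows to 22 mm. Origin at the centre of its underside (narrow end), z up.
- tray: Small open square white plastic tray for stoppers, 66 x 66 mm outside, 16 mm tall, walls and floor 4 mm thick (58 x 58 mm inside), empty. Fixed to the bench. Origin at the centre of its underside; x and y along its sides, z up.
- beaker: Glass beaker, 68 mm across, 85 mm tall, loose, standing at one side of the work (bystander). Origin at the centre of its underside.
- wash_bottle: White wash bottle with a blue cap and a bent spout, 60 mm across, 138 mm tall, loose, standing at the other side of the work (bystander). Origin at the centre of its underside.
There are look-alikes about, which are no part of the job. What is shaped like the dish_m but red or turquoise is not meant.

How it is judged:
By the outcome, as a careful person would: the job done as asked, in the order asked, and still so for the second after the job is handed in, with the robot touching nothing.
It also fails if it takes over 120 s, if anything falls off the work surface, if the arm or the gripper's body presses on something with over 40 N, if the wrist force passes 120 N, or if a joint passes its speed limit or range.

ROBOT

A 7-joint arm with a two-finger parallel gripper is mounted at the origin on the work surface. World frame = base frame: x ahead of the robot, y to its left, z up, the work surface at z = 0. Lengths are in m, angles in rad, forces in N, time in s.
With the tool pointing down it reaches from about 0.425 to 0.925 m from the base axis. Payload 6.8 kg.
Tool frame: the origin (TCP) lies at the very end of the fingers, on their centre line; the grasp point (between the pads) lies 19 mm behind it (bot.grasp_offset is the distance from the TCP to the grasp point, in m); z points along the fingers, y is the direction in which the jaws open and shut (so a half turn about z gives the same grasp; the last joint's range is limited). The gripper opens to 85 mm and grips with 20 to 120 N. Pads are 22 mm wide; open, the fingers measure 114 mm over their backs; the gripper's body (76 mm by 85 mm) begins 54 mm behind the grasp point. The pads swing forward as they close: fully open they stand 13 mm farther back than shut.
Start: joints at [-1.262, 0.477, 0.022, 1.555, -0.011, 1.109, -0.083], TCP at [0.273, 0.617, 0.231] pointing down, gripper open.
Joint ranges: [-2.96, 2.96], [-0.34, 2.1], [-1.41, 1.46], [0.24, 2.44], [-1.37, 4.51], [0.17, 1.92], [-2.96, 2.96]. Speed limits (rad/s): [2.39, 2.39, 3.14, 3.14, 3.14, 3.14, 3.14].

INTERFACE

Orientations are given as a unit quaternion [w, x, y, z].
In Python, from station import monitor, cams, bot, finder gives the robot as it stands.
- The arm moves only by the tool jog_arm, never from a script. Its argument "plan" is a list of rows, each an object of numbers: "x", "y", "z": the shift along the tool's x, y, z as a fraction of full scale; "wx", "wy", "wz": the turn, a rotation vector about the tool's x, y, z as a fraction of full scale. A call has 1 to 12 rows; each row is the pose to reach, as a shift and turn from the pose measured when the call began, along the tool's axes at that moment, turning the shorter way round; what a row does not reach only later rows make up. Full scale, the value 1, is 20 cm for a shift and 180 degrees for a turn. A row lasts 1/12 s, in which the tool goes at most 41.7 mm and 7.16 degrees, less where a joint would pass 70% of its speed; a pose out of reach is approached as far as the arm can. A call with a number of a shift or a turn outside -1 to 1 is refused whole. A call with a gripper value outside its range is refused whole. "hand" is the opening, from -1 (shut) to 1 (fully open), set as the call begins (left out, the last holds). The fingers move at their own pace and stop on an object; "grip_force" is the grip in N (left out, the last holds). Time passes only in rows, so rows that repeat a pose let the fingers close. It gives the time, the measured TCP pose, the force and the opening at its end, in the units of the state.
- monitor.get_obs(): the state, without advancing time (a new reading comes with each control period).
- cams.read_camera(name): name is "scene" or "top" or "wrist"; returns the picture (384x512x3 uint8, red, green, blue); there is no depth.
- cams.get_calibration(name): a dict with "fx", "fy", "cx", "cy" (pixels), "distortion" ([k1, k2, p1, p2, k3] as OpenCV has them; the pictures are not rectified), "extrinsics" (4x4, takes a point from world to camera coordinates). Camera axes: x right, y down, z forward; pixel columns grow to the right and rows downward; lengths in m; the calibration is good to about 2 mm. A picture is of the moment at which its call begins: read the wrist's pose just before it. get_calibration takes no time and is no camera call; for the wrist camera it gives the pose at the moment of the call.
- bot.hand_in(): hands the job in, once; it reports no verdict.
Trained networks look in the newest picture that a camera, given by its name, has taken for a name from the list of things; names that differ only in an ending like _2 or _b are one class to them, and where a whole thing is asked for, a point or a joint stands for the part that bears it (a point fixed in the world has none). Each returns a list of dicts, best first, with "confidence" (0 to 1); they miss things now and then, are a little off and sometimes report something else, mostly with a low value. They report only what shows in the picture. A call takes as long as a camera call. They do not tell look-alikes from the thing itself.
- finder.find_in(camera, target): "bbox" ([left, top, width, height] in pixels, round what is visible of it).
- finder.place_of(camera, target): "location" ([column, row] in pixels: a listed point, or the origin of a listed thing).
The state is a dict: "t": time; "q": joint angles; "joint_vel": joint speeds; "joint_torque": joint torques, N m; "eef_pos": TCP position; "tool_rot": TCP orientation; "contact_force": force on the tool from outside, world axes, zero at the start; "torque": the same for the moment, N m; "gripper_width": opening from 0.0 (shut) to 1.0 (fully open).
Only numpy, scipy, OpenCV 4.12 (cv2) and the standard library are available. Lean on these libraries where they do the work, as an engineer would, in place of code of your own. Each camera call takes 0.05 s, during which the arm holds its last target. There are 200 camera calls.

## Working session

There is one attempt and no reset: what is moved stays moved. The work goes in short steps, Python scripts to look and compute and a tool call to move; the robot and the scene stay as the last step left them, time stands still between calls to the robot, and variables do not carry over. Pictures are saved under pics/ and viewed, about 12 in all and at most 16, crops included, and the job is handed in when it is done.

Besides the shell and the picture viewer there is one more tool, called after "Request:" by a JSON object that holds its "method" and its "body". jog_arm: Moves the arm, as the interface text tells. Shift numbers are shares of 20 cm and turn numbers shares of 180 degrees, none past 1 either way. Its arguments: {"type":"object","properties":{"plan":{"type":"array","items":{"type":"object","properties":{"x":{"type":"number","minimum":-1,"maximum":1},"y":{"type":"number","minimum":-1,"maximum":1},"z":{"type":"number","minimum":-1,"maximum":1},"wx":{"type":"number","minimum":-1,"maximum":1},"wy":{"type":"number","minimum":-1,"maximum":1},"wz":{"type":"number","minimum":-1,"maximum":1}}}},"hand":{"type":"number"},"grip_force":{"type":"number"}},"required":["plan"]}

```bash
mkdir -p pics; ls; python3 - <<'E'
from station import monitor, cams, bot, finder
import cv2, numpy as np
o=monitor.get_obs(); print(o['t'],o['eef_pos'],o['tool_rot'],o['gripper_width'],bot.grasp_offset)
a=cams.read_camera('scene');b=cams.read_camera('top')
for n,im in(('scene',a),('top',b)):
    cv2.imwrite(f'pics/{n}0.png',im[...,::-1])
    c=cams.get_calibration(n); print(n,c['fx'],c['fy'],c['cx'],c['cy'],c['distortion']);print(np.round(c['extrinsics'],3).tolist())
for n in('scene','top'):
  for t in 'bottle_l bottle_m bottle_s dish_l dish_m dish_s stopper tray beaker wash_bottle'.split():
    print(n,t,[(np.round(d['location']).tolist(),round(d['confidence'],2)) for d in finder.place_of(n,t)][:4])
E
```

```text
pics
0.0 [0.27304241 0.61666236 0.23033026] [-1.17085687e-04  2.06899187e-01  9.78361842e-01 -9.04388088e-04] 0.9976426928395764 0.0187
scene 380.29196273633795 380.29196273633795 263.74717304299526 181.33642223283042 [-0.01480259  0.          0.          0.          0.        ]
[[-0.363, 0.932, 0.006, 0.21], [0.763, 0.301, -0.572, -0.421], [-0.535, -0.203, -0.82, 1.324], [0.0, 0.0, 0.0, 1.0]]
top 379.0272113896334 379.0272113896334 260.54048938323825 194.56755163795268 [-0.12955335  0.          0.          0.          0.        ]
[[0.013, -1.0, -0.009, -0.006], [-0.994, -0.012, -0.109, 0.567], [0.109, 0.01, -0.994, 0.999], [0.0, 0.0, 0.0, 1.0]]
scene bottle_l [([379.0, 182.0], 0.71), ([181.0, 123.0], 0.54)]
scene bottle_m [([379.0, 182.0], 0.71), ([181.0, 123.0], 0.54)]
scene bottle_s [([379.0, 182.0], 0.71), ([181.0, 123.0], 0.54)]
scene dish_l [([317.0, 257.0], 0.95), ([370.0, 227.0], 0.79), ([327.0, 220.0], 0.59), ([185.0, 177.0], 0.55)]
scene dish_m [([317.0, 257.0], 0.95), ([370.0, 227.0], 0.79), ([327.0, 220.0], 0.59), ([185.0, 177.0], 0.55)]
scene dish_s [([317.0, 257.0], 0.9
[... 330 characters left out ...]
0], 0.52)]
top bottle_m [([257.0, 170.0], 0.7), ([157.0, 243.0], 0.66), ([377.0, 245.0], 0.62), ([288.0, 242.0], 0.52)]
top bottle_s [([257.0, 170.0], 0.7), ([157.0, 243.0], 0.66), ([377.0, 245.0], 0.62), ([288.0, 242.0], 0.52)]
top dish_l [([195.0, 179.0], 0.93), ([194.0, 146.0], 0.83), ([255.0, 169.0], 0.74), ([161.0, 184.0], 0.71)]
top dish_m [([195.0, 179.0], 0.93), ([194.0, 146.0], 0.83), ([255.0, 169.0], 0.74), ([161.0, 184.0], 0.71)]
top dish_s [([195.0, 179.0], 0.93), ([194.0, 146.0], 0.83), ([255.0, 169.0], 0.74), ([161.0, 184.0], 0.71)]
top stopper [([336.0, 174.0], 0.64)]
top tray [([224.0, 235.0], 0.86)]
top beaker [([110.0, 179.0], 0.68)]
top wash_bottle [([410.0, 182.0], 0.82)]
```

View pics/scene0.png

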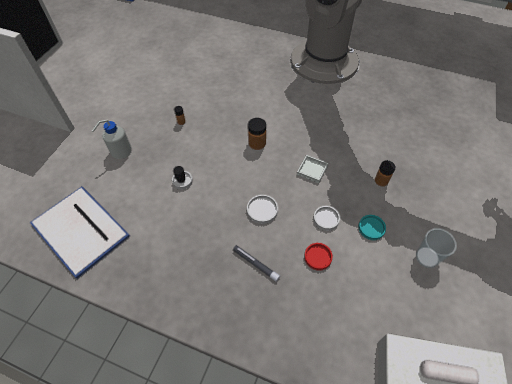

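View pics/top0.png

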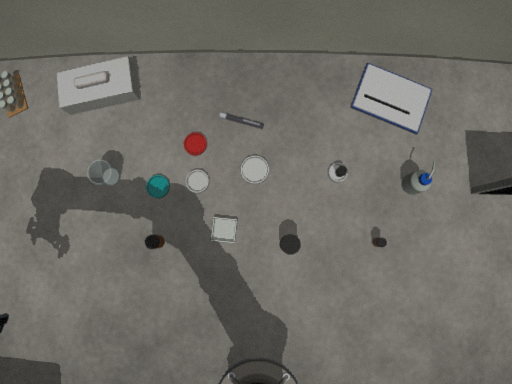

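The top view shows the large bottle at (290,243), the middle one at (153,242) and the small one at (380,242). The white dishes are at (255,169), (197,181) and (338,172), and the last of these holds the dark stopper. The tray is at (224,229). The red and turquoise dishes at (195,143) and (158,185) are decoys.

```bash
cat > h.py <<'E'
from station import monitor, cams, bot, finder
import cv2, numpy as np
from scipy.spatial.transform import Rotation as R
def K(c): return np.array([[c['fx'],0,c['cx']],[0,c['fy'],c['cy']],[0,0,1]])
def ray(c,p):
    u=cv2.undistortPoints(np.array(p,float).reshape(-1,1,2),K(c),np.array(c['distortion']))[:,0]
    E=np.array(c['extrinsics']); Rm,t=E[:3,:3],E[:3,3]
    return -Rm.T@t, (Rm.T@np.c_[u,np.ones(len(u))].T).T
def onplane(c,p,z):
    o,d=ray(c,p); return o+d*((z-o[2])/d[:,2])[:,None]
def tri(obs):
    A=np.zeros((3,3));b=np.zeros(3);rs=[]
    for c,p in obs:
        o,d=ray(c,p);d=d[0]/np.linalg.norm(d[0]);P=np.eye(3)-np.outer(d,d);A+=P;b+=P@o;rs.append((o,P))
    x=np.linalg.solve(A,b); return x,max(np.linalg.norm(P@(x-o)) for o,P in rs)
def proj(c,X):
    E=np.array(c['extrinsics']); r,_=cv2.Rodrigues(E[:3,:3])
    return cv2.projectPoints(np.array(X,float).reshape(-1,3),r,E[:3,3],K(c),np.array(c['distortion']))[0][:,0]
def quat():
    o=monitor.get_obs(); q=o['tool_rot']; return np.array(o['eef_pos']),R.from_quat([*q[1:],q[0]])
def go(pos,yaw=None):
    """row fractions to reach TCP pos, tool down with jaw axis (tool y) at world angle yaw"""
    p,r=quat(); s=r.inv().apply(np.array(pos)-p)/.2
    out=s
    if yaw is not None:
        best=None
        for k in (0,np.pi):
            a=yaw+k; y=np.array([np.cos(a),np.sin(a),0]); z=np.array([0,0,-1.]); T=R.from_matrix(np.c_[np.cross(y,z),y,z])
            w=(r.inv()*T).as_rotvec()
            if best is None or np.linalg.norm(w)<np.linalg.norm(best): best=w
        out=np.r_[s,best/np.pi]
    return np.round(out,3)
E
python3 - <<'E'
from h import *
S=cams.get_calibration('scene');T=cams.get_calibration('top')
a=cv2.imread('pics/scene0.png');b=cv2.imread('pics/top0.png')
import itertools
# white/dark blobs refined near seeds
print('rim circles on z=.014 / tri')
for n,ps,pt in(('L',(262,209),(255,169)),('M?',(327,218),(197,181)),('S?',(182,180),(338,172)),('tray',(312,169),(224,229))):
    print(n,onplane(T,pt,.014)[0].round(3),onplane(S,ps,.014)[0].round(3),tri([(T,pt),(S,ps)])[0].round(3))
for n,ps,pt,h in(('bl',(257,126),(290,243),.08),('bm',(387,168),(153,242),.068),('bs',(179,109),(380,242),.056),('stop',(179,173),(341,171),.05),('beaker',(440,243),(99,172),.085),('wash',(111,128),(426,179),.138)):
    print(n,onplane(T,pt,h)[0].round(3),onplane(S,ps,h)[0].round(3),tri([(T,pt),(S,ps)])[0].round(3))
# dish bright blob diameters
hsv=cv2.cvtColor(b,cv2.COLOR_BGR2HSV)
m=((hsv[...,2]>165)&(hsv[...,1]<60)).astype(np.uint8)
m=cv2.morphologyEx(m,cv2.MORPH_CLOSE,np.ones((3,3)))
N,l,st,ce=cv2.connectedComponentsWithStats(m)
for i in range(1,N):
    if 30<st[i,4]<3000:
        x,y,w,h,_=st[i]; e=onplane(T,[[x-.5,y+h/2],[x+w-.5,y+h/2]],.014); c=onplane(T,[[x+w/2-.5,y+h/2-.5]],.014)[0]
        print(st[i],'diam mm',round(1000*np.linalg.norm(e[1]-e[0])),c.round(3))
c=cams.get_calibration('wrist');print(c['fx'],c['cx'],c['cy'],c['distortion'])
E_=np.array(c['extrinsics']);print('wrist cam pos',(-E_[:3,:3].T@E_[:3,3]).round(3),'axes',E_[:3,:3].round(2).tolist())
cv2.imwrite('pics/crop.png',np.vstack([cv2.resize(b[130:260,130:260],(520,520),interpolation=2)]))
E
```

```text
rim circles on z=.014 / tri
L [0.64  0.018 0.014] [0.646 0.022 0.014] [0.641 0.019 0.006]
M? [0.604 0.179 0.014] [0.61  0.182 0.014] [0.605 0.181 0.005]
S? [ 0.635 -0.214  0.014] [ 0.64  -0.209  0.014] [ 0.636 -0.215  0.005]
tray [0.472 0.101 0.014] [0.478 0.102 0.014] [0.472 0.101 0.007]
bl [ 0.438 -0.076  0.08 ] [ 0.443 -0.073  0.08 ] [ 0.437 -0.076  0.073]
bm [0.434 0.281 0.068] [0.445 0.287 0.068] [0.433 0.287 0.054]
bs [ 0.441 -0.317  0.056] [ 0.443 -0.318  0.056] [ 0.442 -0.318  0.054]
stop [ 0.631 -0.215  0.05 ] [ 0.644 -0.209  0.05 ] [ 0.634 -0.218  0.033]
beaker [0.616 0.433 0.085] [0.622 0.433 0.085] [0.617 0.436 0.077]
wash [ 0.599 -0.413  0.138] [ 0.634 -0.39   0.138] [ 0.605 -0.43   0.094]
[  58   58   73   48 1734] diam mm 234 [0.903 0.504 0.014]
[ 354   65   76   65 2626] diam mm 229 [ 0.859 -0.376  0.014]
[ 76  74  29  11 142] diam mm 93 [0.911 0.518 0.014]
[241 159  26  24 412] diam mm 72 [0.636 0.022 0.014]
[330 167   9  12  46] diam mm 25 [ 0.633 -0.203  0.014]
[189 173  19  16 214] diam mm 53 [0.606 0.177 0.014]
[214 219  22  20 344] diam mm 61 [0.474 0.099 0.014]
314.46313182210844 258.81473251081354 191.8519466950033 [0.02920809 0.         0.         0.         0.        ]
wrist cam pos [0.209 0.646 0.373] axes [[0.4, 0.91, -0.0], [0.88, -0.39, 0.27], [0.25, -0.11, -0.96]]
```

Request:
{"method": "jog_arm", "body": {"plan": [{"x":-0.5,"y":-0.25,"wz":0.18},{"x":-0.96,"y":-0.45,"wz":0.367},{"x":-0.96,"y":-0.45,"wz":0.367},{"x":-0.96,"y":-0.45,"wz":0.367},{"x":-0.96,"y":-0.45,"wz":0.367},{"x":-0.96,"y":-0.45,"wz":0.367},{"x":-0.96,"y":-0.45,"wz":0.367},{"x":-0.96,"y":-0.45,"wz":0.367},{"x":-0.96,"y":-0.45,"wz":0.367},{"x":-0.96,"y":-0.45,"wz":0.367},{"x":-0.96,"y":-0.45,"wz":0.367},{"x":-0.96,"y":-0.45,"wz":0.367}], "hand": 1, "grip_force": 40}}

```text
invalid input at $.plan[0]: expected keys x, y, z, wx, wy, wz
```

Request:
{"method": "jog_arm", "body": {"plan": [{"x":-0.96,"y":-0.45,"z":0,"wx":0,"wy":0,"wz":0.367},{"x":-0.96,"y":-0.45,"z":0,"wx":0,"wy":0,"wz":0.367},{"x":-0.96,"y":-0.45,"z":0,"wx":0,"wy":0,"wz":0.367},{"x":-0.96,"y":-0.45,"z":0,"wx":0,"wy":0,"wz":0.367},{"x":-0.96,"y":-0.45,"z":0,"wx":0,"wy":0,"wz":0.367},{"x":-0.96,"y":-0.45,"z":0,"wx":0,"wy":0,"wz":0.367},{"x":-0.96,"y":-0.45,"z":0,"wx":0,"wy":0,"wz":0.367},{"x":-0.96,"y":-0.45,"z":0,"wx":0,"wy":0,"wz":0.367},{"x":-0.96,"y":-0.45,"z":0,"wx":0,"wy":0,"wz":0.367},{"x":-0.96,"y":-0.45,"z":0,"wx":0,"wy":0,"wz":0.367},{"x":-0.96,"y":-0.45,"z":0,"wx":0,"wy":0,"wz":0.367},{"x":-0.96,"y":-0.45,"z":0,"wx":0,"wy":0,"wz":0.367}], "hand": 1, "grip_force": 40}}

```text
t: 2.1
eef_pos: [0.4123, 0.4573, 0.2313]
tool_rot: [0.0, 0.706, 0.708, 0.0]
contact_force: [0.3, -0.4, -0.6]
gripper_width: 1.0
```

Request:
{"method": "jog_arm", "body": {"plan": [{"x":-1,"y":0.5,"z":0,"wx":0,"wy":0,"wz":0},{"x":-1,"y":0.5,"z":0,"wx":0,"wy":0,"wz":0},{"x":-1,"y":0.5,"z":0,"wx":0,"wy":0,"wz":0},{"x":-1,"y":0.5,"z":0,"wx":0,"wy":0,"wz":0},{"x":-1,"y":0.5,"z":0,"wx":0,"wy":0,"wz":0},{"x":-1,"y":0.5,"z":0,"wx":0,"wy":0,"wz":0},{"x":-1,"y":0.5,"z":0,"wx":0,"wy":0,"wz":0}]}}

```text
t: 2.68
eef_pos: [0.5155, 0.2517, 0.2319]
tool_rot: [0.001, 0.709, 0.705, 0.0]
contact_force: [-0.5, -0.7, 0.1]
gripper_width: 0.999
```

```bash
cat > snap.py <<'E'
from h import *
import sys,json
o=monitor.get_obs();print(np.round(o['eef_pos'],4),o['t'])
c=cams.get_calibration('wrist');im=cams.read_camera('wrist');n=sys.argv[1]
cv2.imwrite(f'pics/{n}.png',im[...,::-1])
json.dump({k:np.array(v).tolist() for k,v in c.items()},open(f'pics/{n}.json','w'))
E
python3 snap.py w1
```

```text
[0.5155 0.2517 0.2319] 2.6833
```

View pics/w1.png

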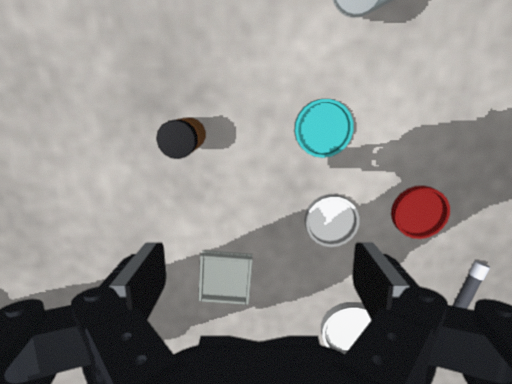

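Request:
{"method": "jog_arm", "body": {"plan": [{"x":-1,"y":0,"z":0,"wx":0,"wy":0,"wz":0},{"x":-1,"y":0,"z":0,"wx":0,"wy":0,"wz":0},{"x":-1,"y":0,"z":0,"wx":0,"wy":0,"wz":0},{"x":-1,"y":0,"z":0,"wx":0,"wy":0,"wz":0},{"x":-1,"y":0,"z":0,"wx":0,"wy":0,"wz":0},{"x":-1,"y":0,"z":0,"wx":0,"wy":0,"wz":0},{"x":-1,"y":0,"z":0,"wx":0,"wy":0,"wz":0}]}}

```text
t: 3.32
eef_pos: [0.5137, 0.0546, 0.2319]
tool_rot: [0.0, 0.708, 0.706, 0.001]
contact_force: [-0.0, 1.5, 0.6]
gripper_width: 1.002
```

```bash
python3 snap.py w2
```

```text
[0.5137 0.0546 0.2319] 3.3167
```

Request:
{"method": "jog_arm", "body": {"plan": [{"x":-1,"y":0,"z":0,"wx":0,"wy":0,"wz":0},{"x":-1,"y":0,"z":0,"wx":0,"wy":0,"wz":0},{"x":-1,"y":0,"z":0,"wx":0,"wy":0,"wz":0},{"x":-1,"y":0,"z":0,"wx":0,"wy":0,"wz":0},{"x":-1,"y":0,"z":0,"wx":0,"wy":0,"wz":0},{"x":-1,"y":0,"z":0,"wx":0,"wy":0,"wz":0},{"x":-1,"y":0,"z":0,"wx":0,"wy":0,"wz":0}]}}

```text
t: 3.95
eef_pos: [0.5146, -0.143, 0.2315]
tool_rot: [-0.0, 0.707, 0.707, 0.001]
contact_force: [0.1, 0.8, -0.3]
gripper_width: 1.001
```

```bash
python3 snap.py w3; python3 -c "
import cv2,numpy as np
a,b=[cv2.imread(f'pics/w{i}.png') for i in(2,3)]
cv2.imwrite('pics/w23.png',np.vstack([a[:300],b[:300]]))"
```

```text
[ 0.5146 -0.143   0.2315] 3.95
```

View pics/w23.png

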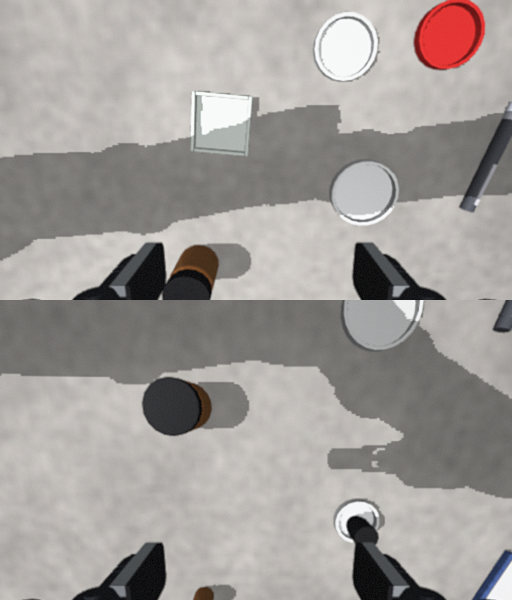

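w1: middle bottle cap at (180,138), tray at (226,278), white dish at (332,220), and the turquoise and red decoys. w2: large dish at (365,192). w3: large bottle at (172,106), and the stopper at (362,225) in its dish at (358,222).

```bash
cat > fit.py <<'E'
from h import *
import json
from scipy.ndimage import map_coordinates
from scipy.optimize import minimize
def load(n):
    return json.load(open(f'pics/{n}.json')), cv2.GaussianBlur(cv2.imread(f'pics/{n}.png'),(0,0),1.2).astype(float)
def circ(views,x0,z,r,fitz=False,fitr=False,sg=1):
    """fit circle on horizontal plane: brightness inside minus outside the edge (sg=-1: dark inside)"""
    th=np.linspace(0,2*np.pi,90,endpoint=False)
    V=[load(n) for n in views]
    def cost(p):
        x,y=p[:2];zz=p[2] if fitz else z;rr=p[3] if fitr else r;tot=0
        for c,im in V:
            g=[]
            for d in(-.0015,.0015):
                q=proj(c,np.c_[x+(rr+d)*np.cos(th),y+(rr+d)*np.sin(th),np.full(90,zz)])
                g.append([map_coordinates(im[...,k],[q[:,1],q[:,0]],order=1,mode='nearest') for k in range(3)])
            D=sg*(np.array(g[0])-g[1]).mean(0); tot-=np.clip(D,-20,60).mean()
        return tot+ (0 if not fitz else ((p[2]-z)/.01)**2*.1)
    best=None
    for dx in(-.006,0,.006):
        for dy in(-.006,0,.006):
            s=minimize(cost,[x0[0]+dx,x0[1]+dy,z,r],method='Nelder-Mead',options=dict(initial_simplex=np.array([[x0[0]+dx,x0[1]+dy,z,r]]*5)+np.vstack([np.zeros(4),np.diag([.004,.004,.006,.004])]),xatol=1e-5,fatol=1e-3))
            if best is None or s.fun<best.fun:best=s
    return best.x.round(4),round(best.fun,1)
E
python3 - <<'E'
from fit import *
print('L',circ(['w2'],(.641,.019),.014,.04,fitr=True),circ(['w2','w3'],(.641,.019),.014,.04,True,True))
print('M?',circ(['w1'],(.605,.18),.014,.03,fitr=True),circ(['w1','w2'],(.605,.18),.014,.03,True,True))
print('S?',circ(['w3'],(.636,-.215),.014,.027,fitr=True))
print('bl',circ(['w3'],(.438,-.076),.08,.026,fitr=True,sg=-1))
print('bm',circ(['w1'],(.434,.284),.068,.019,fitr=True,sg=-1))
print('stop',circ(['w3'],(.634,-.217),.05,.014,sg=-1))
for n,ps in(('w1',[(201,251),(252,257),(248,304),(200,300)]),('w2',[(192,91),(252,97),(248,155),(191,151)])):
    X=onplane(load(n)[0],ps,.016);print('tray',X.mean(0).round(4),X.round(3).tolist())
E
```

```text
L (array([0.6347, 0.024 , 0.0239, 0.0346]), np.float64(-42.4)) (array([6.392e-01, 2.010e-02, 1.000e-04, 3.610e-02]), np.float64(-66.9))
M? (array([0.6012, 0.186 , 0.0109, 0.0283]), np.float64(-45.0)) (array([0.6038, 0.1807, 0.0141, 0.0326]), np.float64(-86.1))
S? (array([ 0.6332, -0.2123,  0.0181,  0.0268]), np.float64(-33.8))
bl (array([ 0.436 , -0.0761,  0.0828,  0.0263]), np.float64(-51.6))
bm (array([0.4361, 0.2886, 0.0703, 0.0198]), np.float64(-52.1))
stop (array([ 0.6231, -0.2051,  0.0617,  0.0177]), np.float64(-40.8))
tray [0.4711 0.1055 0.016 ] [[0.442, 0.144, 0.016], [0.506, 0.136, 0.016], [0.5, 0.068, 0.016], [0.437, 0.074, 0.016]]
tray [0.4706 0.102  0.016 ] [[0.441, 0.137, 0.016], [0.506, 0.131, 0.016], [0.5, 0.068, 0.016], [0.436, 0.072, 0.016]]
```

Request:
{"method": "jog_arm", "body": {"plan": [{"x":-0.12,"y":0.55,"z":0.4,"wx":0,"wy":0,"wz":0},{"x":-0.12,"y":0.55,"z":0.4,"wx":0,"wy":0,"wz":0},{"x":-0.12,"y":0.55,"z":0.4,"wx":0,"wy":0,"wz":0},{"x":-0.12,"y":0.55,"z":0.4,"wx":0,"wy":0,"wz":0},{"x":-0.12,"y":0.55,"z":0.4,"wx":0,"wy":0,"wz":0},{"x":-0.12,"y":0.55,"z":0.4,"wx":0,"wy":0,"wz":0}]}}

```text
t: 4.5
eef_pos: [0.6252, -0.1614, 0.15]
tool_rot: [-0.002, 0.704, 0.71, 0.0]
contact_force: [-0.5, 0.7, -0.7]
gripper_width: 1.001
```

```bash
python3 snap.py w4; python3 - <<'E'
from fit import *
print('S',circ(['w3','w4'],(.634,-.213),.014,.027,True,True))
print('stop',circ(['w3','w4'],(.634,-.215),.05,.014,True,sg=-1),circ(['w4'],(.634,-.215),.05,.014,sg=-1))
c=load('w4')[0]
print(proj(c,[[.634,-.213,.004],[.634,-.215,.05]]).round())
E
```

```text
[ 0.6252 -0.1614  0.15  ] 4.5
S (array([ 0.6338, -0.213 ,  0.0122,  0.027 ]), np.float64(-64.9))
stop (array([ 0.6322, -0.2149,  0.0481,  0.0177]), np.float64(-70.8)) (array([ 0.6328, -0.2137,  0.0595,  0.0118]), np.float64(-44.8))
[[269. 232.]
 [270. 256.]]
```

View pics/w4.png

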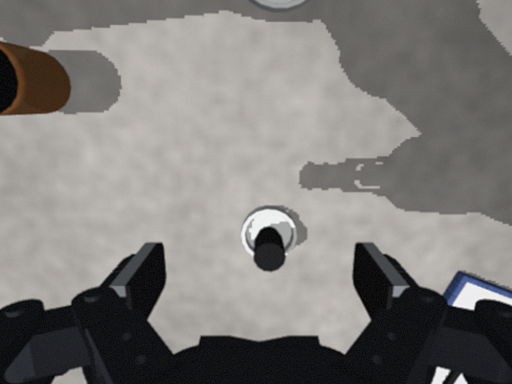

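w4: the stopper top at (270,257) matches the projected fit at (270,256), and its dish at (269,232) fits r = 27 mm, so it is the smallest dish.

Request:
{"method": "jog_arm", "body": {"plan": [{"x":-0.265,"y":0.037,"z":0,"wx":0,"wy":0,"wz":0},{"x":-0.265,"y":0.037,"z":0.1,"wx":0,"wy":0,"wz":0},{"x":-0.265,"y":0.037,"z":0.25,"wx":0,"wy":0,"wz":0},{"x":-0.265,"y":0.037,"z":0.4,"wx":0,"wy":0,"wz":0},{"x":-0.265,"y":0.037,"z":0.53,"wx":0,"wy":0,"wz":0},{"x":-0.265,"y":0.037,"z":0.645,"wx":0,"wy":0,"wz":0},{"x":-0.265,"y":0.037,"z":0.645,"wx":0,"wy":0,"wz":0},{"x":-0.265,"y":0.037,"z":0.645,"wx":0,"wy":0,"wz":0},{"x":-0.265,"y":0.037,"z":0.645,"wx":0,"wy":0,"wz":0}]}}

```text
t: 5.3
eef_pos: [0.6337, -0.2148, 0.0244]
tool_rot: [0.0, 0.705, 0.71, 0.002]
contact_force: [0.6, 1.1, 1.2]
gripper_width: 1.004
```

Request:
{"method": "jog_arm", "body": {"plan": [{"x":0,"y":0,"z":0,"wx":0,"wy":0,"wz":0},{"x":0,"y":0,"z":0,"wx":0,"wy":0,"wz":0},{"x":0,"y":0,"z":0,"wx":0,"wy":0,"wz":0},{"x":0,"y":0,"z":0,"wx":0,"wy":0,"wz":0},{"x":0,"y":0,"z":0,"wx":0,"wy":0,"wz":0},{"x":0,"y":0,"z":0,"wx":0,"wy":0,"wz":0},{"x":0,"y":0,"z":0,"wx":0,"wy":0,"wz":0},{"x":0,"y":0,"z":0,"wx":0,"wy":0,"wz":0},{"x":0,"y":0,"z":0,"wx":0,"wy":0,"wz":0},{"x":0,"y":0,"z":0,"wx":0,"wy":0,"wz":0},{"x":0,"y":0,"z":0,"wx":0,"wy":0,"wz":0},{"x":0,"y":0,"z":0,"wx":0,"wy":0,"wz":0}], "hand": -1, "grip_force": 30}}

```text
t: 6.3
eef_pos: [0.6339, -0.2149, 0.025]
tool_rot: [0.0, 0.705, 0.709, 0.002]
contact_force: [-1.3, 0.7, 5.5]
gripper_width: 0.314
```

Request:
{"method": "jog_arm", "body": {"plan": [{"x":0,"y":0,"z":-0.15,"wx":0,"wy":0,"wz":0},{"x":0,"y":0,"z":-0.35,"wx":0,"wy":0,"wz":0},{"x":0,"y":0,"z":-0.55,"wx":0,"wy":0,"wz":0},{"x":0.1,"y":-0.1,"z":-0.65,"wx":0,"wy":0,"wz":0},{"x":0.3,"y":-0.25,"z":-0.65,"wx":0,"wy":0,"wz":0},{"x":0.5,"y":-0.4,"z":-0.65,"wx":0,"wy":0,"wz":0},{"x":0.7,"y":-0.6,"z":-0.65,"wx":0,"wy":0,"wz":0},{"x":0.9,"y":-0.7,"z":-0.65,"wx":0,"wy":0,"wz":0},{"x":1,"y":-0.8,"z":-0.65,"wx":0,"wy":0,"wz":0},{"x":1,"y":-0.8,"z":-0.65,"wx":0,"wy":0,"wz":0},{"x":1,"y":-0.8,"z":-0.65,"wx":0,"wy":0,"wz":0}]}}

```text
t: 7.22
eef_pos: [0.4687, -0.0122, 0.1543]
tool_rot: [-0.002, 0.703, 0.711, 0.001]
contact_force: [0.1, 0.2, -0.2]
gripper_width: 0.316
```

```bash
python3 -c "
from h import *
print(go([.471,.103,.026],0),monitor.get_obs()['gripper_width'])"
```

```text
[ 0.573  0.019  0.644 -0.    -0.001  0.004] 0.31636991419752997
```

Request:
{"method": "jog_arm", "body": {"plan": [{"x":0.2,"y":0.019,"z":0,"wx":0,"wy":0,"wz":0.004},{"x":0.4,"y":0.019,"z":0,"wx":0,"wy":0,"wz":0.004},{"x":0.573,"y":0.019,"z":0,"wx":0,"wy":0,"wz":0.004},{"x":0.573,"y":0.019,"z":0.1,"wx":0,"wy":0,"wz":0.004},{"x":0.573,"y":0.019,"z":0.25,"wx":0,"wy":0,"wz":0.004},{"x":0.573,"y":0.019,"z":0.4,"wx":0,"wy":0,"wz":0.004},{"x":0.573,"y":0.019,"z":0.52,"wx":0,"wy":0,"wz":0.004},{"x":0.573,"y":0.019,"z":0.6,"wx":0,"wy":0,"wz":0.004},{"x":0.573,"y":0.019,"z":0.644,"wx":0,"wy":0,"wz":0.004},{"x":0.573,"y":0.019,"z":0.644,"wx":0,"wy":0,"wz":0.004},{"x":0.573,"y":0.019,"z":0.644,"wx":0,"wy":0,"wz":0.004},{"x":0.573,"y":0.019,"z":0.644,"wx":0,"wy":0,"wz":0.004}]}}

```text
t: 8.22
eef_pos: [0.4719, 0.1027, 0.0264]
tool_rot: [-0.001, 0.707, 0.707, 0.002]
contact_force: [0.2, 0.4, -0.2]
gripper_width: 0.316
```

```bash
python3 snap.py w5; cat pics/w5.json >/dev/null
```

```text
[0.4719 0.1027 0.0264] 8.2167
```

View pics/w5.png

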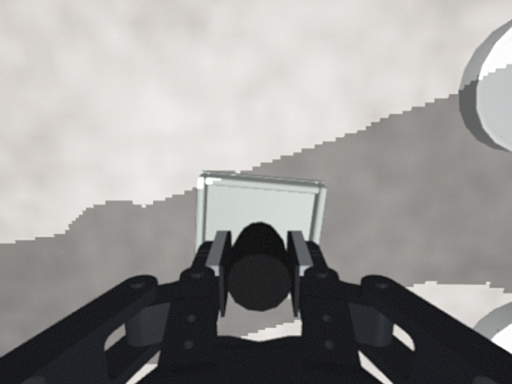

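w5: the gripped stopper is over the tray interior, with the tray at (262,240) and the stopper near its middle.

Request:
{"method": "jog_arm", "body": {"plan": [{"x":0,"y":0,"z":0.008,"wx":0,"wy":0,"wz":0},{"x":0,"y":0,"z":0.008,"wx":0,"wy":0,"wz":0},{"x":0,"y":0,"z":0.008,"wx":0,"wy":0,"wz":0},{"x":0,"y":0,"z":0.008,"wx":0,"wy":0,"wz":0}]}}

```text
t: 8.6
eef_pos: [0.472, 0.1029, 0.0252]
tool_rot: [-0.001, 0.707, 0.707, 0.002]
contact_force: [-0.5, 0.1, 0.2]
gripper_width: 0.318
```

Request:
{"method": "jog_arm", "body": {"plan": [{"x":0,"y":0,"z":0,"wx":0,"wy":0,"wz":0},{"x":0,"y":0,"z":0,"wx":0,"wy":0,"wz":0},{"x":0,"y":0,"z":0,"wx":0,"wy":0,"wz":0},{"x":0,"y":0,"z":0,"wx":0,"wy":0,"wz":0},{"x":0,"y":0,"z":0,"wx":0,"wy":0,"wz":0},{"x":0,"y":0,"z":0,"wx":0,"wy":0,"wz":0},{"x":0,"y":0,"z":-0.2,"wx":0,"wy":0,"wz":0},{"x":0,"y":0,"z":-0.4,"wx":0,"wy":0,"wz":0},{"x":0,"y":0,"z":-0.6,"wx":0,"wy":0,"wz":0},{"x":-0.3,"y":-0.15,"z":-0.65,"wx":0,"wy":0,"wz":0},{"x":-0.5,"y":-0.15,"z":-0.65,"wx":0,"wy":0,"wz":0},{"x":-0.7,"y":-0.15,"z":-0.65,"wx":0,"wy":0,"wz":0}], "hand": 1}}

```text
t: 9.6
eef_pos: [0.4423, -0.0173, 0.1551]
tool_rot: [-0.001, 0.706, 0.708, 0.003]
contact_force: [1.0, -0.2, -0.2]
gripper_width: 0.999
```

```bash
python3 snap.py w6; python3 -c "
from fit import *
t=cams.read_camera('top')[...,::-1]
w=cv2.imread('pics/w6.png')
cv2.imwrite('pics/c6.png',np.hstack([cv2.resize(t[190:270,180:320],(420,240)),cv2.resize(w,(320,240))]))
print(circ(['w6','w3'],(.436,-.076),.08,.026,True,True,-1))
print(go([.436,-.076,.12],0))"
```

```text
[ 0.4423 -0.0173  0.1551] 9.6
(array([ 0.4337, -0.0764,  0.0718,  0.0275]), np.float64(-103.1))
[-0.265 -0.027  0.172  0.001 -0.001 -0.003]
```

View pics/c6.png

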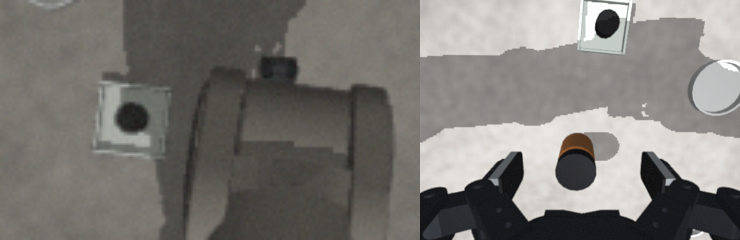

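The crops show the stopper standing in the tray at (132,117) in the left one. The large bottle is between the open jaws at (576,168) in the right one.

Request:
{"method": "jog_arm", "body": {"plan": [{"x":-0.15,"y":-0.036,"z":0,"wx":0,"wy":0,"wz":-0.003},{"x":-0.293,"y":-0.036,"z":0,"wx":0,"wy":0,"wz":-0.003},{"x":-0.293,"y":-0.036,"z":0,"wx":0,"wy":0,"wz":-0.003},{"x":-0.293,"y":-0.036,"z":0.15,"wx":0,"wy":0,"wz":-0.003},{"x":-0.293,"y":-0.036,"z":0.3,"wx":0,"wy":0,"wz":-0.003},{"x":-0.293,"y":-0.036,"z":0.45,"wx":0,"wy":0,"wz":-0.003},{"x":-0.293,"y":-0.036,"z":0.56,"wx":0,"wy":0,"wz":-0.003},{"x":-0.293,"y":-0.036,"z":0.62,"wx":0,"wy":0,"wz":-0.003},{"x":-0.293,"y":-0.036,"z":0.62,"wx":0,"wy":0,"wz":-0.003},{"x":-0.293,"y":-0.036,"z":0.62,"wx":0,"wy":0,"wz":-0.003},{"x":-0.293,"y":-0.036,"z":0.62,"wx":0,"wy":0,"wz":-0.003}]}}

```text
t: 10.62
eef_pos: [0.435, -0.081, 0.0311]
tool_rot: [-0.001, 0.707, 0.707, 0.003]
contact_force: [-0.4, -1.3, -0.2]
gripper_width: 1.001
```

Request:
{"method": "jog_arm", "body": {"plan": [{"x":0,"y":0,"z":0,"wx":0,"wy":0,"wz":0},{"x":0,"y":0,"z":0,"wx":0,"wy":0,"wz":0},{"x":0,"y":0,"z":0,"wx":0,"wy":0,"wz":0},{"x":0,"y":0,"z":0,"wx":0,"wy":0,"wz":0},{"x":0,"y":0,"z":0,"wx":0,"wy":0,"wz":0},{"x":0,"y":0,"z":0,"wx":0,"wy":0,"wz":0},{"x":0,"y":0,"z":0,"wx":0,"wy":0,"wz":0},{"x":0,"y":0,"z":0,"wx":0,"wy":0,"wz":0},{"x":0,"y":0,"z":0,"wx":0,"wy":0,"wz":0}], "hand": -1, "grip_force": 40}}

```text
t: 11.37
eef_pos: [0.4356, -0.0808, 0.032]
tool_rot: [-0.0, 0.707, 0.707, 0.003]
contact_force: [-2.7, 0.8, 9.7]
gripper_width: 0.599
```

```bash
python3 -c "
from h import *
print(go([.638,.02,.16],0))"
```

```text
[ 5.080e-01  1.014e+00 -6.330e-01  1.000e-03 -2.000e-03 -0.000e+00]
```

Request:
{"method": "jog_arm", "body": {"plan": [{"x":0,"y":0,"z":-0.1,"wx":0,"wy":0,"wz":0},{"x":0,"y":0,"z":-0.25,"wx":0.001,"wy":-0.002,"wz":0},{"x":0,"y":0,"z":-0.4,"wx":0.001,"wy":-0.002,"wz":0},{"x":0.05,"y":0.1,"z":-0.5,"wx":0.001,"wy":-0.002,"wz":0},{"x":0.15,"y":0.3,"z":-0.5,"wx":0.001,"wy":-0.002,"wz":0},{"x":0.25,"y":0.5,"z":-0.5,"wx":0.001,"wy":-0.002,"wz":0},{"x":0.35,"y":0.7,"z":-0.5,"wx":0.001,"wy":-0.002,"wz":0},{"x":0.42,"y":0.85,"z":-0.5,"wx":0.001,"wy":-0.002,"wz":0},{"x":0.484,"y":0.95,"z":-0.5,"wx":0.001,"wy":-0.002,"wz":0},{"x":0.484,"y":1,"z":-0.5,"wx":0.001,"wy":-0.002,"wz":0},{"x":0.484,"y":1,"z":-0.5,"wx":0.001,"wy":-0.002,"wz":0},{"x":0.484,"y":1,"z":-0.5,"wx":0.001,"wy":-0.002,"wz":0}]}}

```text
t: 12.37
eef_pos: [0.6347, 0.015, 0.1331]
tool_rot: [0.001, 0.707, 0.707, -0.0]
contact_force: [-0.7, 0.1, -0.6]
gripper_width: 0.603
```

```bash
python3 snap.py w7; python3 -c "
from fit import *
print(go([.638,.016,.0365],0))
c=load('w7')[0]
print(proj(c,[[.638,.02,.004]]).round())
p,_=quat()
for s in (-1,1): print(proj(c,[[p[0]+s*.026,p[1]+.004,p[2]+.049]]).round())
"
```

```text
[0.6347 0.015  0.1331] 12.3667
[ 0.008  0.02   0.483 -0.     0.001 -0.   ]
[[264. 179.]]
[[183. 307.]]
[[337. 307.]]
```

View pics/w7.png

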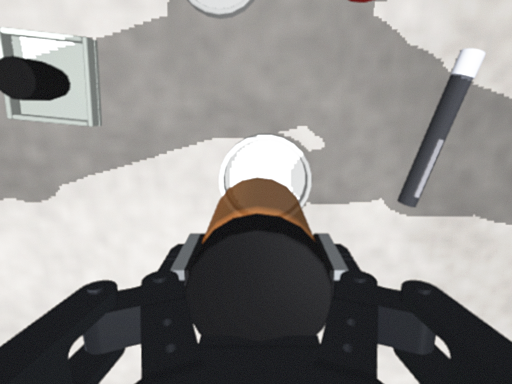

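w7: the held bottle is above the large dish, whose centre at (265,179) is where I predicted (264,179). The stopper stands in the tray at upper left.

Request:
{"method": "jog_arm", "body": {"plan": [{"x":0.008,"y":0.02,"z":0.1,"wx":0,"wy":0.001,"wz":0},{"x":0.008,"y":0.02,"z":0.22,"wx":0,"wy":0.001,"wz":0},{"x":0.008,"y":0.02,"z":0.33,"wx":0,"wy":0.001,"wz":0},{"x":0.008,"y":0.02,"z":0.42,"wx":0,"wy":0.001,"wz":0},{"x":0.008,"y":0.02,"z":0.46,"wx":0,"wy":0.001,"wz":0},{"x":0.008,"y":0.02,"z":0.483,"wx":0,"wy":0.001,"wz":0},{"x":0.008,"y":0.02,"z":0.483,"wx":0,"wy":0.001,"wz":0},{"x":0.008,"y":0.02,"z":0.486,"wx":0,"wy":0.001,"wz":0},{"x":0.008,"y":0.02,"z":0.486,"wx":0,"wy":0.001,"wz":0},{"x":0.008,"y":0.02,"z":0.486,"wx":0,"wy":0.001,"wz":0}]}}

```text
t: 13.25
eef_pos: [0.6385, 0.0159, 0.0368]
tool_rot: [-0.0, 0.708, 0.707, 0.001]
contact_force: [-0.2, -0.4, -1.5]
gripper_width: 0.603
```

Request:
{"method": "jog_arm", "body": {"plan": [{"x":0,"y":0,"z":0.006,"wx":0,"wy":0,"wz":0},{"x":0,"y":0,"z":0.006,"wx":0,"wy":0,"wz":0},{"x":0,"y":0,"z":0.006,"wx":0,"wy":0,"wz":0}]}}

```text
t: 13.5
eef_pos: [0.6388, 0.0159, 0.0362]
tool_rot: [-0.0, 0.708, 0.706, 0.001]
contact_force: [-1.7, 0.2, 3.9]
gripper_width: 0.597
```

Request:
{"method": "jog_arm", "body": {"plan": [{"x":0,"y":0,"z":0,"wx":0,"wy":0,"wz":0},{"x":0,"y":0,"z":0,"wx":0,"wy":0,"wz":0},{"x":0,"y":0,"z":0,"wx":0,"wy":0,"wz":0},{"x":0,"y":0,"z":0,"wx":0,"wy":0,"wz":0},{"x":0,"y":0,"z":0,"wx":0,"wy":0,"wz":0},{"x":0,"y":0,"z":0,"wx":0,"wy":0,"wz":0},{"x":0,"y":0,"z":-0.15,"wx":0,"wy":0,"wz":0},{"x":0,"y":0,"z":-0.3,"wx":0,"wy":0,"wz":0},{"x":0,"y":0,"z":-0.45,"wx":0,"wy":0,"wz":0},{"x":0,"y":0,"z":-0.6,"wx":0,"wy":0,"wz":0},{"x":0.1,"y":-0.1,"z":-0.65,"wx":0,"wy":0,"wz":0},{"x":0.3,"y":-0.2,"z":-0.65,"wx":0,"wy":0,"wz":0}], "hand": 1}}

```text
t: 14.5
eef_pos: [0.6024, 0.0675, 0.1701]
tool_rot: [0.003, 0.711, 0.703, 0.003]
contact_force: [0.9, 1.2, -0.1]
gripper_width: 1.002
```

Request:
{"method": "jog_arm", "body": {"plan": [{"x":0.95,"y":-0.7,"z":0,"wx":0,"wy":0,"wz":0},{"x":0.95,"y":-0.7,"z":0,"wx":0,"wy":0,"wz":0},{"x":0.95,"y":-0.7,"z":0,"wx":0,"wy":0,"wz":0},{"x":0.95,"y":-0.7,"z":0,"wx":0,"wy":0,"wz":0},{"x":0.95,"y":-0.7,"z":0,"wx":0,"wy":0,"wz":0},{"x":0.95,"y":-0.7,"z":0,"wx":0,"wy":0,"wz":0},{"x":0.95,"y":-0.7,"z":0,"wx":0,"wy":0,"wz":0},{"x":0.95,"y":-0.7,"z":0,"wx":0,"wy":0,"wz":0},{"x":0.95,"y":-0.7,"z":0,"wx":0,"wy":0,"wz":0}]}}

```text
t: 15.25
eef_pos: [0.465, 0.2581, 0.1691]
tool_rot: [0.003, 0.711, 0.703, 0.004]
contact_force: [-0.5, -0.2, -0.6]
gripper_width: 0.996
```

```bash
python3 snap.py w8; python3 -c "
from fit import *
print(circ(['w8'],(.436,.2886),.068,.019,sg=-1),circ(['w8','w1'],(.436,.2886),.068,.019,True,sg=-1))
print(go([.436,.2886,.15],0))
t=cams.read_camera('top')[...,::-1]
w=cv2.imread('pics/w8.png')
cv2.imwrite('pics/c8.png',np.hstack([cv2.resize(t[130:270,130:310],(400,300)),cv2.resize(w,(400,300))]))
"
```

```text
[0.465  0.2581 0.1691] 15.25
(array([0.4353, 0.2902, 0.075 , 0.0169]), np.float64(-54.2)) (array([0.4355, 0.2893, 0.0663, 0.029 ]), np.float64(-104.0))
[ 0.153 -0.15   0.094  0.003 -0.    -0.004]
```

View pics/c8.png

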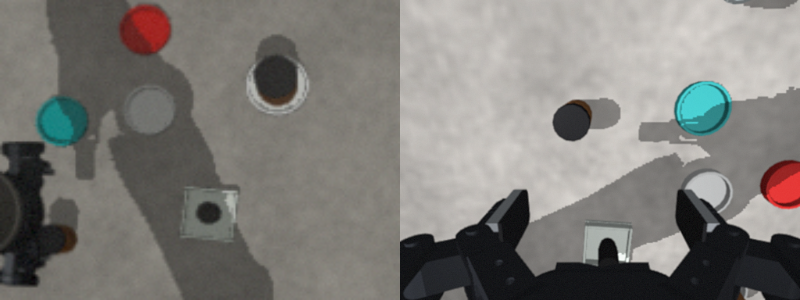

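The crops show the large bottle standing in the large dish at (276,80) in the left one. The middle bottle's cap is at (571,122) in the right one.

```bash
python3 -c "
from fit import *
print(go([.4355,.2895,.15],0),go([.4355,.2895,.027],0))"
```

```text
[ 0.159 -0.153  0.094  0.003 -0.    -0.004] [ 0.159 -0.159  0.709  0.003 -0.    -0.004]
```

Request:
{"method": "jog_arm", "body": {"plan": [{"x":0.08,"y":-0.08,"z":0.04,"wx":0.003,"wy":0,"wz":-0.004},{"x":0.159,"y":-0.153,"z":0.094,"wx":0.003,"wy":0,"wz":-0.004},{"x":0.159,"y":-0.153,"z":0.094,"wx":0.003,"wy":0,"wz":-0.004},{"x":0.159,"y":-0.155,"z":0.25,"wx":0.003,"wy":0,"wz":-0.004},{"x":0.159,"y":-0.156,"z":0.4,"wx":0.003,"wy":0,"wz":-0.004},{"x":0.159,"y":-0.157,"z":0.52,"wx":0.003,"wy":0,"wz":-0.004},{"x":0.159,"y":-0.158,"z":0.63,"wx":0.003,"wy":0,"wz":-0.004},{"x":0.159,"y":-0.159,"z":0.709,"wx":0.003,"wy":0,"wz":-0.004},{"x":0.159,"y":-0.159,"z":0.709,"wx":0.003,"wy":0,"wz":-0.004},{"x":0.159,"y":-0.159,"z":0.709,"wx":0.003,"wy":0,"wz":-0.004},{"x":0.159,"y":-0.159,"z":0.709,"wx":0.003,"wy":0,"wz":-0.004}]}}

```text
t: 16.27
eef_pos: [0.4367, 0.2891, 0.0279]
tool_rot: [0.0, 0.708, 0.706, 0.001]
contact_force: [0.7, -0.2, 0.1]
gripper_width: 1.003
```

Request:
{"method": "jog_arm", "body": {"plan": [{"x":0,"y":0,"z":0,"wx":0,"wy":0,"wz":0},{"x":0,"y":0,"z":0,"wx":0,"wy":0,"wz":0},{"x":0,"y":0,"z":0,"wx":0,"wy":0,"wz":0},{"x":0,"y":0,"z":0,"wx":0,"wy":0,"wz":0},{"x":0,"y":0,"z":0,"wx":0,"wy":0,"wz":0},{"x":0,"y":0,"z":0,"wx":0,"wy":0,"wz":0},{"x":0,"y":0,"z":0,"wx":0,"wy":0,"wz":0},{"x":0,"y":0,"z":0,"wx":0,"wy":0,"wz":0},{"x":0,"y":0,"z":0,"wx":0,"wy":0,"wz":0},{"x":0,"y":0,"z":0,"wx":0,"wy":0,"wz":0}], "hand": -1, "grip_force": 30}}

```text
t: 17.1
eef_pos: [0.4369, 0.2895, 0.0286]
tool_rot: [0.0, 0.708, 0.706, 0.001]
contact_force: [-1.2, -0.4, 6.5]
gripper_width: 0.439
```

```bash
python3 -c "
from fit import *
p,_=quat();o=[p[0],p[1],.14]
print(go(o,0),go([.604,.181,.14],0))"
```

```text
[ 0.001  0.001 -0.557  0.001 -0.    -0.001] [-0.54   0.838 -0.556  0.001 -0.    -0.001]
```

Request:
{"method": "jog_arm", "body": {"plan": [{"x":0,"y":0,"z":-0.1,"wx":0,"wy":0,"wz":0},{"x":0,"y":0,"z":-0.25,"wx":0.001,"wy":0,"wz":-0.001},{"x":0,"y":0,"z":-0.4,"wx":0.001,"wy":0,"wz":-0.001},{"x":-0.05,"y":0.08,"z":-0.52,"wx":0.001,"wy":0,"wz":-0.001},{"x":-0.15,"y":0.24,"z":-0.556,"wx":0.001,"wy":0,"wz":-0.001},{"x":-0.26,"y":0.4,"z":-0.556,"wx":0.001,"wy":0,"wz":-0.001},{"x":-0.37,"y":0.58,"z":-0.556,"wx":0.001,"wy":0,"wz":-0.001},{"x":-0.47,"y":0.73,"z":-0.556,"wx":0.001,"wy":0,"wz":-0.001},{"x":-0.54,"y":0.838,"z":-0.556,"wx":0.001,"wy":0,"wz":-0.001},{"x":-0.54,"y":0.838,"z":-0.556,"wx":0.001,"wy":0,"wz":-0.001},{"x":-0.54,"y":0.838,"z":-0.556,"wx":0.001,"wy":0,"wz":-0.001}]}}

```text
t: 18.02
eef_pos: [0.6048, 0.1791, 0.1398]
tool_rot: [-0.001, 0.708, 0.706, -0.0]
contact_force: [0.1, 0.4, -1.3]
gripper_width: 0.438
```

```bash
python3 snap.py w9; python3 -c "
from fit import *
print(go([.604,.181,.0325],0),proj(load('w9')[0],[[.604,.181,.004]]).round(),monitor.get_obs()['gripper_width'])"
```

```text
[0.6048 0.1791 0.1398] 18.0167
[ 0.001  0.003  0.535 -0.001 -0.    -0.   ] [[259. 181.]] 0.43616841670992385
```

View pics/w9.png

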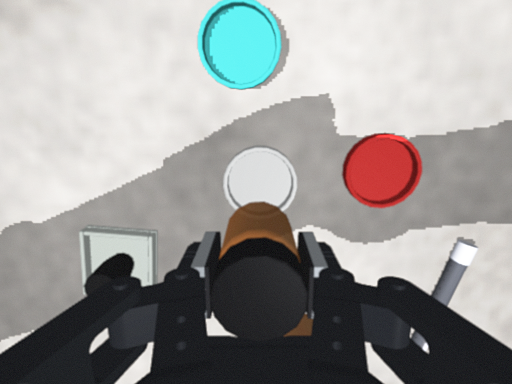

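w9: the middle dish's centre at (260,181) is where I predicted, and the bottle is held upright above it.

Request:
{"method": "jog_arm", "body": {"plan": [{"x":0.001,"y":0.003,"z":0.1,"wx":-0.001,"wy":0,"wz":0},{"x":0.001,"y":0.003,"z":0.22,"wx":-0.001,"wy":0,"wz":0},{"x":0.001,"y":0.003,"z":0.34,"wx":-0.001,"wy":0,"wz":0},{"x":0.001,"y":0.003,"z":0.44,"wx":-0.001,"wy":0,"wz":0},{"x":0.001,"y":0.003,"z":0.5,"wx":-0.001,"wy":0,"wz":0},{"x":0.001,"y":0.003,"z":0.535,"wx":-0.001,"wy":0,"wz":0},{"x":0.001,"y":0.003,"z":0.537,"wx":-0.001,"wy":0,"wz":0},{"x":0.001,"y":0.003,"z":0.537,"wx":-0.001,"wy":0,"wz":0},{"x":0.001,"y":0.003,"z":0.537,"wx":-0.001,"wy":0,"wz":0},{"x":0.001,"y":0.003,"z":0.539,"wx":-0.001,"wy":0,"wz":0},{"x":0.001,"y":0.003,"z":0.539,"wx":-0.001,"wy":0,"wz":0}]}}

```text
t: 18.98
eef_pos: [0.604, 0.1814, 0.0321]
tool_rot: [-0.0, 0.707, 0.707, 0.001]
contact_force: [-0.1, 0.5, -1.1]
gripper_width: 0.433
```

Request:
{"method": "jog_arm", "body": {"plan": [{"x":0,"y":0,"z":0.003,"wx":0,"wy":0,"wz":0},{"x":0,"y":0,"z":0,"wx":0,"wy":0,"wz":0},{"x":0,"y":0,"z":0,"wx":0,"wy":0,"wz":0},{"x":0,"y":0,"z":0,"wx":0,"wy":0,"wz":0},{"x":0,"y":0,"z":0,"wx":0,"wy":0,"wz":0},{"x":0,"y":0,"z":0,"wx":0,"wy":0,"wz":0},{"x":0,"y":0,"z":-0.15,"wx":0,"wy":0,"wz":0},{"x":0,"y":0,"z":-0.3,"wx":0,"wy":0,"wz":0},{"x":0,"y":0,"z":-0.45,"wx":0,"wy":0,"wz":0},{"x":0,"y":0,"z":-0.6,"wx":0,"wy":0,"wz":0},{"x":0,"y":0,"z":-0.7,"wx":0,"wy":0,"wz":0},{"x":-0.1,"y":-0.05,"z":-0.72,"wx":0,"wy":0,"wz":0}], "hand": 1}}

```text
t: 19.98
eef_pos: [0.5972, 0.1661, 0.1802]
tool_rot: [0.001, 0.705, 0.709, 0.005]
contact_force: [0.9, 0.5, 0.3]
gripper_width: 0.995
```

Request:
{"method": "jog_arm", "body": {"plan": [{"x":-1,"y":-0.35,"z":0,"wx":0,"wy":0,"wz":0},{"x":-1,"y":-0.35,"z":0,"wx":0,"wy":0,"wz":0},{"x":-1,"y":-0.35,"z":0,"wx":0,"wy":0,"wz":0},{"x":-1,"y":-0.35,"z":0,"wx":0,"wy":0,"wz":0},{"x":-1,"y":-0.35,"z":0,"wx":0,"wy":0,"wz":0},{"x":-1,"y":-0.35,"z":0,"wx":0,"wy":0,"wz":0},{"x":-1,"y":-0.35,"z":0,"wx":0,"wy":0,"wz":0}]}}

```text
t: 20.57
eef_pos: [0.5275, -0.0371, 0.1788]
tool_rot: [0.001, 0.707, 0.707, 0.006]
contact_force: [-0.2, 1.9, 0.2]
gripper_width: 1.002
```

Request:
{"method": "jog_arm", "body": {"plan": [{"x":-1,"y":-0.35,"z":0,"wx":0,"wy":0,"wz":0},{"x":-1,"y":-0.35,"z":0,"wx":0,"wy":0,"wz":0},{"x":-1,"y":-0.35,"z":0,"wx":0,"wy":0,"wz":0},{"x":-1,"y":-0.35,"z":0,"wx":0,"wy":0,"wz":0},{"x":-1,"y":-0.35,"z":0,"wx":0,"wy":0,"wz":0},{"x":-1,"y":-0.35,"z":0,"wx":0,"wy":0,"wz":0},{"x":-1,"y":-0.35,"z":0,"wx":0,"wy":0,"wz":0},{"x":-1,"y":-0.35,"z":0,"wx":0,"wy":0,"wz":0}]}}

```text
t: 21.23
eef_pos: [0.4584, -0.236, 0.1767]
tool_rot: [0.001, 0.707, 0.707, 0.006]
contact_force: [1.2, -0.2, -0.6]
gripper_width: 0.999
```

```bash
python3 snap.py w10; python3 -c "
from fit import *
t=cams.read_camera('top')[...,::-1]
w=cv2.imread('pics/w10.png')
cv2.imwrite('pics/c10.png',np.hstack([cv2.resize(t[130:270,130:310],(400,300)),cv2.resize(w,(400,300))]))
print(circ(['w10'],(.442,-.318),.056,.013,sg=-1))
print(proj(load('w10')[0],[[.442,-.318,.056]]).round())
print(go([.442,-.25,.16],0))"
```

```text
[ 0.4584 -0.236   0.1767] 21.2333
(array([ 0.4404, -0.3183,  0.0533,  0.0056]), np.float64(-45.0))
[[241. 274.]]
[-0.077 -0.085  0.082  0.003 -0.002  0.001]
```

View pics/c10.png

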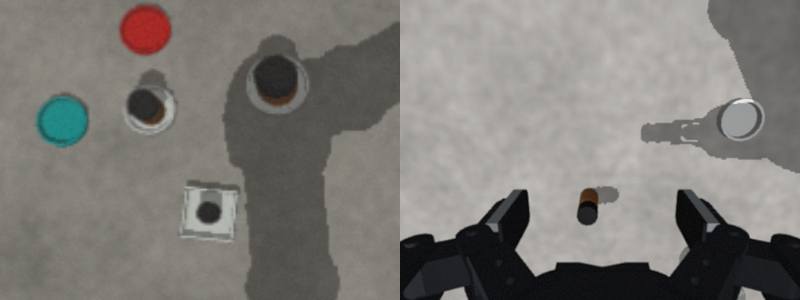

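The crops show the middle bottle standing in the middle dish at (148,108) in the left one. The small bottle's cap is at (588,213) in the right one, which is full pixel (240,272).

```bash
python3 -c "
from fit import *
print(go([.4405,-.3185,.15],0),go([.4405,-.3185,.0235],0))"
```

```text
[-0.419 -0.094  0.129  0.003 -0.002  0.001] [-0.424 -0.1    0.762  0.003 -0.002  0.001]
```

Request:
{"method": "jog_arm", "body": {"plan": [{"x":-0.2,"y":-0.05,"z":0.05,"wx":0.003,"wy":-0.002,"wz":0.001},{"x":-0.419,"y":-0.094,"z":0.129,"wx":0.003,"wy":-0.002,"wz":0.001},{"x":-0.419,"y":-0.094,"z":0.129,"wx":0.003,"wy":-0.002,"wz":0.001},{"x":-0.42,"y":-0.095,"z":0.2,"wx":0.003,"wy":-0.002,"wz":0.001},{"x":-0.421,"y":-0.096,"z":0.35,"wx":0.003,"wy":-0.002,"wz":0.001},{"x":-0.422,"y":-0.098,"z":0.5,"wx":0.003,"wy":-0.002,"wz":0.001},{"x":-0.423,"y":-0.099,"z":0.63,"wx":0.003,"wy":-0.002,"wz":0.001},{"x":-0.424,"y":-0.1,"z":0.72,"wx":0.003,"wy":-0.002,"wz":0.001},{"x":-0.424,"y":-0.1,"z":0.762,"wx":0.003,"wy":-0.002,"wz":0.001},{"x":-0.424,"y":-0.1,"z":0.762,"wx":0.003,"wy":-0.002,"wz":0.001},{"x":-0.424,"y":-0.1,"z":0.762,"wx":0.003,"wy":-0.002,"wz":0.001},{"x":-0.424,"y":-0.1,"z":0.762,"wx":0.003,"wy":-0.002,"wz":0.001}]}}

```text
t: 22.33
eef_pos: [0.4416, -0.3186, 0.0245]
tool_rot: [0.0, 0.707, 0.708, 0.001]
contact_force: [0.1, -0.2, 0.3]
gripper_width: 0.997
```

Request:
{"method": "jog_arm", "body": {"plan": [{"x":0,"y":0,"z":0,"wx":0,"wy":0,"wz":0},{"x":0,"y":0,"z":0,"wx":0,"wy":0,"wz":0},{"x":0,"y":0,"z":0,"wx":0,"wy":0,"wz":0},{"x":0,"y":0,"z":0,"wx":0,"wy":0,"wz":0},{"x":0,"y":0,"z":0,"wx":0,"wy":0,"wz":0},{"x":0,"y":0,"z":0,"wx":0,"wy":0,"wz":0},{"x":0,"y":0,"z":0,"wx":0,"wy":0,"wz":0},{"x":0,"y":0,"z":0,"wx":0,"wy":0,"wz":0},{"x":0,"y":0,"z":0,"wx":0,"wy":0,"wz":0},{"x":0,"y":0,"z":0,"wx":0,"wy":0,"wz":0},{"x":0,"y":0,"z":0,"wx":0,"wy":0,"wz":0},{"x":0,"y":0,"z":0,"wx":0,"wy":0,"wz":0}], "hand": -1, "grip_force": 25}}

```text
t: 23.33
eef_pos: [0.4418, -0.3187, 0.0249]
tool_rot: [0.001, 0.707, 0.708, 0.001]
contact_force: [-1.3, 0.9, 4.8]
gripper_width: 0.294
```

```bash
python3 -c "
from fit import *
print(go([.634,-.213,.13],0))"
```

```text
[ 0.528  0.963 -0.524  0.001 -0.     0.   ]
```

Request:
{"method": "jog_arm", "body": {"plan": [{"x":0,"y":0,"z":-0.1,"wx":0,"wy":0,"wz":0},{"x":0,"y":0,"z":-0.25,"wx":0.001,"wy":0,"wz":0},{"x":0,"y":0,"z":-0.4,"wx":0.001,"wy":0,"wz":0},{"x":0.05,"y":0.1,"z":-0.5,"wx":0.001,"wy":0,"wz":0},{"x":0.15,"y":0.28,"z":-0.524,"wx":0.001,"wy":0,"wz":0},{"x":0.25,"y":0.46,"z":-0.524,"wx":0.001,"wy":0,"wz":0},{"x":0.35,"y":0.64,"z":-0.524,"wx":0.001,"wy":0,"wz":0},{"x":0.45,"y":0.82,"z":-0.524,"wx":0.001,"wy":0,"wz":0},{"x":0.528,"y":0.963,"z":-0.524,"wx":0.001,"wy":0,"wz":0},{"x":0.528,"y":0.963,"z":-0.524,"wx":0.001,"wy":0,"wz":0},{"x":0.528,"y":0.963,"z":-0.524,"wx":0.001,"wy":0,"wz":0},{"x":0.528,"y":0.963,"z":-0.524,"wx":0.001,"wy":0,"wz":0}]}}

```text
t: 24.33
eef_pos: [0.6331, -0.2134, 0.1294]
tool_rot: [-0.001, 0.707, 0.707, -0.001]
contact_force: [-0.2, -0.4, -0.1]
gripper_width: 0.295
```

```bash
python3 snap.py w11; python3 -c "
from fit import *
print(go([.634,-.213,.0285],0),proj(load('w11')[0],[[.634,-.213,.004]]).round(),monitor.get_obs()['gripper_width'])"
```

```text
[ 0.6331 -0.2134  0.1294] 24.3333
[ 0.006  0.008  0.506 -0.001  0.    -0.   ] [[262. 186.]] 0.2978244091432905
```

View pics/w11.png

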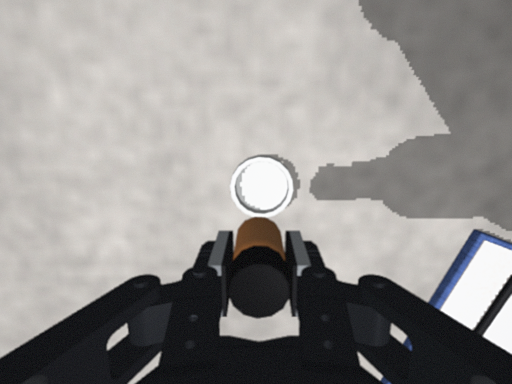

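w11: the small bottle is held upright above the small dish, whose centre at (262,186) is where I predicted.

Request:
{"method": "jog_arm", "body": {"plan": [{"x":0.006,"y":0.006,"z":0.1,"wx":-0.001,"wy":0,"wz":0},{"x":0.006,"y":0.006,"z":0.22,"wx":-0.001,"wy":0,"wz":0},{"x":0.006,"y":0.006,"z":0.33,"wx":-0.001,"wy":0,"wz":0},{"x":0.006,"y":0.006,"z":0.42,"wx":-0.001,"wy":0,"wz":0},{"x":0.006,"y":0.006,"z":0.48,"wx":-0.001,"wy":0,"wz":0},{"x":0.006,"y":0.006,"z":0.506,"wx":-0.001,"wy":0,"wz":0},{"x":0.006,"y":0.006,"z":0.506,"wx":-0.001,"wy":0,"wz":0},{"x":0.006,"y":0.006,"z":0.506,"wx":-0.001,"wy":0,"wz":0},{"x":0.006,"y":0.006,"z":0.508,"wx":-0.001,"wy":0,"wz":0},{"x":0.006,"y":0.006,"z":0.508,"wx":-0.001,"wy":0,"wz":0}]}}

```text
t: 25.22
eef_pos: [0.6336, -0.2134, 0.0286]
tool_rot: [0.001, 0.708, 0.707, 0.0]
contact_force: [0.7, -1.4, -0.2]
gripper_width: 0.298
```

Request:
{"method": "jog_arm", "body": {"plan": [{"x":0,"y":0,"z":0.004,"wx":0,"wy":0,"wz":0},{"x":0,"y":0,"z":0.004,"wx":0,"wy":0,"wz":0},{"x":0,"y":0,"z":0.004,"wx":0,"wy":0,"wz":0}]}}

```text
t: 25.47
eef_pos: [0.6336, -0.2135, 0.0286]
tool_rot: [0.001, 0.708, 0.707, 0.0]
contact_force: [-1.7, 0.2, 4.7]
gripper_width: 0.297
```

Request:
{"method": "jog_arm", "body": {"plan": [{"x":0,"y":0,"z":0,"wx":0,"wy":0,"wz":0},{"x":0,"y":0,"z":0,"wx":0,"wy":0,"wz":0},{"x":0,"y":0,"z":0,"wx":0,"wy":0,"wz":0},{"x":0,"y":0,"z":0,"wx":0,"wy":0,"wz":0},{"x":0,"y":0,"z":0,"wx":0,"wy":0,"wz":0},{"x":0,"y":0,"z":0,"wx":0,"wy":0,"wz":0},{"x":0,"y":0,"z":-0.15,"wx":0,"wy":0,"wz":0},{"x":0,"y":0,"z":-0.3,"wx":0,"wy":0,"wz":0},{"x":0,"y":0,"z":-0.45,"wx":0,"wy":0,"wz":0},{"x":0,"y":0,"z":-0.6,"wx":0,"wy":0,"wz":0},{"x":0,"y":0,"z":-0.75,"wx":0,"wy":0,"wz":0},{"x":0,"y":0,"z":-0.75,"wx":0,"wy":0,"wz":0}], "hand": 1}}

```text
t: 26.47
eef_pos: [0.6364, -0.2154, 0.1852]
tool_rot: [0.005, 0.708, 0.706, 0.003]
contact_force: [0.7, -0.5, 0.7]
gripper_width: 1.002
```

Request:
{"method": "jog_arm", "body": {"plan": [{"x":0.3,"y":-0.9,"z":-0.1,"wx":0,"wy":0,"wz":0},{"x":0.3,"y":-0.9,"z":-0.1,"wx":0,"wy":0,"wz":0},{"x":0.3,"y":-0.9,"z":-0.1,"wx":0,"wy":0,"wz":0},{"x":0.3,"y":-0.9,"z":-0.1,"wx":0,"wy":0,"wz":0},{"x":0.3,"y":-0.9,"z":-0.1,"wx":0,"wy":0,"wz":0},{"x":0.3,"y":-0.9,"z":-0.1,"wx":0,"wy":0,"wz":0},{"x":0.3,"y":-0.9,"z":-0.1,"wx":0,"wy":0,"wz":0}]}}

```text
t: 27.05
eef_pos: [0.4559, -0.1544, 0.2034]
tool_rot: [0.005, 0.708, 0.707, 0.004]
contact_force: [0.5, -0.2, 0.1]
gripper_width: 1.0
```

```bash
python3 snap.py w12; python3 -c "
from fit import *
t=cams.read_camera('top')[...,::-1]; s=cams.read_camera('scene')[...,::-1]
cv2.imwrite('pics/c12.png',np.vstack([cv2.resize(t[130:270,80:440],(720,280)),cv2.resize(s[100:280,90:470],(650,308))[:, :650].copy() if 0 else cv2.resize(s[100:280,90:470],(720,320))]))
"
```

```text
[ 0.4559 -0.1544  0.2034] 27.05
```

View pics/c12.png

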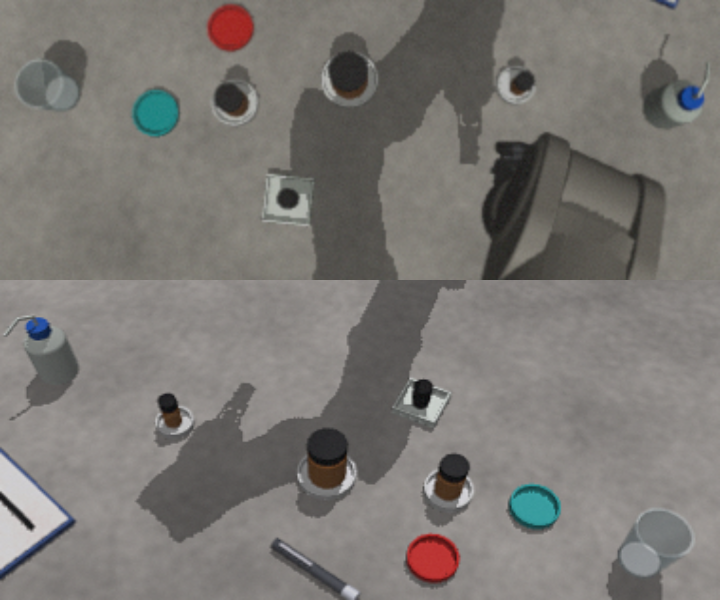

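All three bottles stand upright in their own dishes, the stopper stands in the tray, and the beaker and wash bottle have not moved.

```bash
python3 -c "
from station import bot
print(bot.hand_in())"
```

```text
the job is handed in; nothing more can be done
None
```

The job is done and handed in at about 27 s on the robot's clock, well inside the 120 s limit. I moved the stopper first, from the smallest dish to the tray. Then I placed the large, middle and small bottles, each in the white dish of its own size.

- **Final views:** the last top and scene pictures show the stopper and all three bottles upright in their places. The beaker and wash bottle are unmoved, and the gripper is open and clear of everything.
- **Forces:** readings at the end of each move never passed about 10 N, and gripper widths matched the object sizes when I gripped them.
- **Size check:** the fitted outer diameters of the middle and small dishes were 65 mm and 54 mm, against 66 mm and 54 mm in the text.
- **Disagreements:**
  - The large dish's rim fit locked onto the inner edge (72 mm diameter), with its height a centimetre or so off. I confirmed its position from the camera view above it instead.
  - The two-view height of the large bottle came out at 72 mm instead of 80 mm.
  - I gripped the large bottle about 4 mm off the pad centre and allowed for that when placing it.

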